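# Heft three tea caddies and hold up the full one

### The job

The three closed tea caddies in the wooden tray look alike, but only the heaviest is still full, and you have to find it by feel: going from the left caddy to the right one as seen from the robot, lift each in turn clear of the tray, feel its weight for a moment, and set it back down (do not drop it) in its own well before the next is lifted. Then hold the heaviest up over the tray, upright and still, its underside well above the lids of the other two, which stand in their wells, and finish while holding it there; leave the other things on the worktop where they are.

Things in the scene. Friction and masses are not known exactly. Their poses are not given: they have to be found in the camera images.
- tray: fixed wooden tray, board 104 (x) by 336 mm (y), top at 26 mm, low steel loop handles at its ends (to y +-191 mm). Origin: board centre at worktop height; x away from the robot, y to its left, +-0.25 rad. Three square wells, 66 mm wide, 12 mm deep, at x 0, y +105 (left), 0, -105 mm (right); floors 14 mm above the worktop, so lid tops are at 117 mm; 43 mm between caddies.
- caddy_a: one of three caddies alike: closed square tin, metal body, flat wooden lid (fixed), 62x62 mm, 103 mm high, upright in a well of the tray; grip from above across two sides near the top. Origin: centre of underside; z up, x, y as the tray's (+-0.03 rad). They differ only in weight, 0.15 to 0.78 kg, the heaviest at least 0.13 kg above the next; neither name nor place tells it.
- caddy_b: one of three caddies alike: closed square tin, metal body, flat wooden lid (fixed), 62x62 mm, 103 mm high, upright in a well of the tray; grip from above across two sides near the top. Origin: centre of underside; z up, x, y as the tray's (+-0.03 rad). They differ only in weight, 0.15 to 0.78 kg, the heaviest at least 0.13 kg above the next; neither name nor place tells it.
- caddy_c: one of three caddies alike: closed square tin, metal body, flat wooden lid (fixed), 62x62 mm, 103 mm high, upright in a well of the tray; grip from above across two sides near the top. Origin: centre of underside; z up, x, y as the tray's (+-0.03 rad). They differ only in weight, 0.15 to 0.78 kg, the heaviest at least 0.13 kg above the next; neither name nor place tells it.
- mug: pale grey mug, 88x120x113 mm, handle along its -y. Bystander, loose, to be left where it is; origin at the centre of its underside.
- teaspoon: metal teaspoon, 130x27x11 mm, lying flat along its x. Bystander, loose, to be left where it is; origin at the centre of its underside.
- mandarin: mandarin orange, 55 mm across, 48 mm high. Bystander, loose, to be left where it is; origin at the centre of its underside.
- jam_jar: short glass jar of jam with a pale lid, 68 mm across, 84 mm high. Bystander, loose, to be left where it is; origin at the centre of its underside.
- spice_jar: slim spice jar with a black cap, 41 mm across, 105 mm high. Bystander, loose, to be left where it is; origin at the centre of its underside.
- tea_box: carton with a gabled top, 68x132 mm, 117 mm high, long side along its y. Bystander, loose, to be left where it is; origin at the centre of its underside.

How it is judged (in metres and radians):
On the way, in this order (a step that is already met when the one before it is completed fails the run):
1. the left caddy is lifted clear of the tray in the fingers while the other two stand seated in their own wells (((height (world z) of caddy_a above 0.03 m and contact force between caddy_a and the fingers above 0.5 N and y of each of caddy_b, caddy_c in the frame of tray below 0.05 m and height (world z) of each of caddy_b, caddy_c below 0.018 m and distance of each of caddy_b, caddy_c from where it was at the start of the episode below 0.01 m) or (height (world z) of caddy_b above 0.03 m and contact force between caddy_b and the fingers above 0.5 N and y of each of caddy_a, caddy_c in the frame of tray below 0.05 m and height (world z) of each of caddy_a, caddy_c below 0.018 m and distance of each of caddy_a, caddy_c from where it was at the start of the episode below 0.01 m) or (height (world z) of caddy_c above 0.03 m and contact force between caddy_c and the fingers above 0.5 N and y of each of caddy_a, caddy_b in the frame of tray below 0.05 m and height (world z) of each of caddy_a, caddy_b below 0.018 m and distance of each of caddy_a, caddy_b from where it was at the start of the episode below 0.01 m))), for 0.3 s.
2. the middle caddy is lifted clear of the tray in the fingers while the other two stand seated in their own wells (((height (world z) of caddy_a above 0.03 m and contact force between caddy_a and the fingers above 0.5 N and (y of caddy_b in the frame of tray above 0.05 m or y of caddy_b in the frame of tray below -0.05 m) and height (world z) of each of caddy_b, caddy_c below 0.018 m and distance of each of caddy_b, caddy_c from where it was at the start of the episode below 0.01 m and (y of caddy_c in the frame of tray above 0.05 m or y of caddy_c in the frame of tray below -0.05 m)) or (height (world z) of caddy_b above 0.03 m and contact force between caddy_b and the fingers above 0.5 N and (y of caddy_a in the frame of tray above 0.05 m or y of caddy_a in the frame of tray below -0.05 m) and height (world z) of each of caddy_a, caddy_c below 0.018 m and distance of each of caddy_a, caddy_c from where it was at the start of the episode below 0.01 m and (y of caddy_c in the frame of tray above 0.05 m or y of caddy_c in the frame of tray below -0.05 m)) or (height (world z) of caddy_c above 0.03 m and contact force between caddy_c and the fingers above 0.5 N and (y of caddy_a in the frame of tray above 0.05 m or y of caddy_a in the frame of tray below -0.05 m) and height (world z) of each of caddy_a, caddy_b below 0.018 m and distance of each of caddy_a, caddy_b from where it was at the start of the episode below 0.01 m and (y of caddy_b in the frame of tray above 0.05 m or y of caddy_b in the frame of tray below -0.05 m)))), for 0.3 s.
3. the right caddy is lifted clear of the tray in the fingers while the other two stand seated in their own wells (((height (world z) of caddy_a above 0.03 m and contact force between caddy_a and the fingers above 0.5 N and y of each of caddy_b, caddy_c in the frame of tray above -0.05 m and height (world z) of each of caddy_b, caddy_c below 0.018 m and distance of each of caddy_b, caddy_c from where it was at the start of the episode below 0.01 m) or (height (world z) of caddy_b above 0.03 m and contact force between caddy_b and the fingers above 0.5 N and y of each of caddy_a, caddy_c in the frame of tray above -0.05 m and height (world z) of each of caddy_a, caddy_c below 0.018 m and distance of each of caddy_a, caddy_c from where it was at the start of the episode below 0.01 m) or (height (world z) of caddy_c above 0.03 m and contact force between caddy_c and the fingers above 0.5 N and y of each of caddy_a, caddy_b in the frame of tray above -0.05 m and height (world z) of each of caddy_a, caddy_b below 0.018 m and distance of each of caddy_a, caddy_b from where it was at the start of the episode below 0.01 m))), for 0.3 s.
At the end, for the whole second after the job is handed in: One caddy is in the fingers over the tray (250 mm), upright within 0.2 rad, still, underside above 125 mm (other lids: 117), touching no tray or caddy; the others are let go, seated in their own wells (within 10 mm), each weighing under 4.8 N on the tray (the full one would weigh more) (((height (world z) of caddy_a above 0.125 m and angle between caddy_a's own z axis and vertical below 0.2 rad and linear speed of caddy_a below 0.03 m/s and contact force between caddy_a and the fingers above 1 N and horizontal distance between caddy_a and tray below 0.25 m and contact force between caddy_a and tray below 0.1 N and distance of each of caddy_b, caddy_c from where it was at the start of the episode below 0.01 m and angle between each of caddy_b, caddy_c's own z axis and vertical below 0.06 rad and contact force between caddy_b and tray between 1 and 4.8 N and contact force between caddy_a and caddy_b below 0.1 N and contact force between each of caddy_b, caddy_c and the fingers below 0.1 N and contact force between caddy_c and tray between 1 and 4.8 N and contact force between caddy_a and caddy_c below 0.1 N) or (height (world z) of caddy_b above 0.125 m and angle between caddy_b's own z axis and vertical below 0.2 rad and linear speed of caddy_b below 0.03 m/s and contact force between caddy_b and the fingers above 1 N and horizontal distance between caddy_b and tray below 0.25 m and contact force between caddy_b and tray below 0.1 N and distance of each of caddy_a, caddy_c from where it was at the start of the episode below 0.01 m and angle between each of caddy_a, caddy_c's own z axis and vertical below 0.06 rad and contact force between caddy_a and tray between 1 and 4.8 N and contact force between caddy_b and caddy_a below 0.1 N and contact force between each of caddy_a, caddy_c and the fingers below 0.1 N and contact force between caddy_c and tray between 1 and 4.8 N and contact force between caddy_b and caddy_c below 0.1 N) or (height (world z) of caddy_c above 0.125 m and angle between caddy_c's own z axis and vertical below 0.2 rad and linear speed of caddy_c below 0.03 m/s and contact force between caddy_c and the fingers above 1 N and horizontal distance between caddy_c and tray below 0.25 m and contact force between caddy_c and tray below 0.1 N and distance of each of caddy_a, caddy_b from where it was at the start of the episode below 0.01 m and angle between each of caddy_a, caddy_b's own z axis and vertical below 0.06 rad and contact force between caddy_a and tray between 1 and 4.8 N and contact force between caddy_c and caddy_a below 0.1 N and contact force between each of caddy_a, caddy_b and the fingers below 0.1 N and contact force between caddy_b and tray between 1 and 4.8 N and contact force between caddy_c and caddy_b below 0.1 N))); the arm keeps its last pose, push and grip.
It fails at once if a bystander is moved more than 30 mm (distance of any of mug, teaspoon, mandarin, jam_jar, spice_jar, tea_box from where it was at the start of the episode above 0.03 m).
It fails at once if a caddy is tipped over (angle between any of caddy_a, caddy_b, caddy_c's own z axis and vertical above 0.5 rad).
It fails at once if a caddy is dropped (falls free from more than about 8 mm) ((contact force between caddy_a and the fingers below 0.1 N and linear speed of caddy_a above 0.4 m/s) or (contact force between caddy_b and the fingers below 0.1 N and linear speed of caddy_b above 0.4 m/s) or (contact force between caddy_c and the fingers below 0.1 N and linear speed of caddy_c above 0.4 m/s)).
It also fails if it takes over 61 s, if anything falls off the work surface, if the arm or the gripper's body presses on something with over 40 N, if the wrist force passes 120 N, or if a joint passes its speed limit or range.

### The arm

A 7-joint arm with a two-finger parallel gripper is mounted at the origin on the work surface; the furniture and walls round the work are solid. World frame = base frame: x ahead of the robot, y to its left, z up, the work surface at z = 0. Lengths are in mm, angles in rad, forces in N, time in s.
With the tool pointing down it reaches from about 400 to 750 mm from the base axis. Payload 19.5 kg.
Tool frame: the origin (TCP) lies midway between the tips of the shut fingers; the grasp point (between the pads) lies 19 mm behind it (env.hold_point_z is the z of the grasp point in the tool frame, in mm); z points along the fingers, y is the line along which they close (so a half turn about z gives the same grasp; the last joint's range is limited). The gripper opens to 85 mm and grips with 20 to 120 N. Pads are 22 mm wide; open, the fingers measure 114 mm over their backs; the gripper's body (76 mm by 85 mm) begins 54 mm behind the grasp point. The pads swing forward as they close: fully open they stand 13 mm farther back than shut.
Start: joints at [-1.348, 0.707, -0.028, 1.485, 0.022, 0.951, -0.075], TCP at [150.475, 554.934, 231.268] pointing down, gripper open.
Joint ranges: [-2.71, 2.71], [-0.32, 2.16], [-1.57, 1.52], [0, 2.45], [-1.46, 4.6], [0, 2.02], [-2.83, 2.83]. Speed limits (rad/s): [1.89, 1.89, 2.57, 2.57, 3.01, 3.01, 3.01].

### API

Orientations are given as a unit quaternion [x, y, z, w].
In Python, from bench import env, cam, readout, order gives the robot as it stands (env), with the cameras (cam), the readings (readout) and the job (order).
- The arm moves only by the tool shift_gripper, called as name(argument=value, ...), one argument or row to a line, values as JSON. Schema: {"type":"object","properties":{"motion":{"type":"object","properties":{"ticks":{"type":"array","items":{"type":"array","items":{"type":"number"},"minItems":6,"maxItems":6},"minItems":1,"maxItems":12}},"additionalProperties":false,"required":["ticks"]},"finger_gap":{"type":"number"},"squeeze":{"type":"number"},"only":{"type":"string"},"quiet":{"type":"boolean"},"lines":{"type":"string"}},"required":["motion"],"additionalProperties":false}. motion is an object whose key "ticks" holds a list of rows, 1 to 12 of them, each of 6 numbers: dx, dy, dz in shares of the most that a row can go, 1 being 62.5 mm, then a rotation vector rx, ry, rz in units of 0.1 rad; each row shifts and turns the commanded pose from where the row before left it, along the tool's axes as they then stand; what a row does not reach is not made up. A row lasts 1/8 s, in which the tool goes at most 62.5 mm and 0.188 rad, less where a joint would pass 70% of its speed; a pose out of reach is approached as far as the arm can. finger_gap is the finger opening in mm, set as the call begins (left out keeps the last). The fingers move at their own pace and stop on an object; squeeze is the grip in N (left out, the last holds). Time passes only in rows, so rows that do not move let the fingers close. The tool returns the time, the measured TCP pose, the force, the opening and the grip force at its end. only (a regular expression) keeps the lines of the reply that match it, lines (a string "A,B") keeps lines A to B, and quiet returns only ok. Input that does not fit is refused with a message, and nothing moves.
- readout.read_state(): the state, without advancing time (a new reading comes with each control period).
- cam.get_image(name): name is "scene" or "side" or "wrist"; returns a dict with "img" (420x560x3 uint8, red, green, blue), "fovy" (degrees; the focal length in pixels is half the picture's height over the tangent of half this angle, whatever the lens; pixels are square), "cx", "cy" (the principal point, pixels), "k1" (the pictures are not rectified: a ray, as slopes to the right and down, at radius r is drawn at 1 + k1 r^2 times it, then the intrinsics apply), "position" and "rotation" of the camera in the world. Camera axes: x right, y down, z forward; pixel columns grow to the right and rows downward; lengths in mm; the calibration is good to about 2 mm. A picture is of the moment at which its call begins. There is no depth.
- order.job_done(): hands the job in; it is judged then, once.
The state is a dict: "time_s": time; "joints": joint angles; "qd": joint speeds; "joint_torque": joint torques, N m; "tool_pos": TCP position; "orientation": TCP orientation; "contact_force": force on the tool from outside, world axes, zero at the start; "wrist_torque": the same for the moment, N m; "gripper_width": finger opening in mm; "finger_force": force on a finger pad.
Only numpy, scipy, OpenCV 4.12 (cv2) and the standard library are available. Lean on these libraries where they do the work, as an engineer would, in place of code of your own. Each camera call takes 0.05 s, during which the arm holds its last target. There are 200 camera calls.

## Working session

There is one attempt and no reset: what is moved stays moved. The work goes in short steps, Python scripts to look and compute and a tool call to move; the robot and the scene stay as the last step left them, time stands still between calls to the robot, and variables do not carry over. Pictures are saved under pics/ and viewed, at most 10 in all, crops included, and the job is handed in when it is done.

```bash
ls; mkdir -p pics; python3 - <<'E'
from bench import env, cam, readout, order
import cv2
for n in("scene","side","wrist"):
    d=cam.get_image(n); cv2.imwrite(f"pics/{n}0.png",d["img"][:,:,::-1])
    print(n,{k:v for k,v in d.items() if k!="img"})
print(readout.read_state(),env.hold_point_z)
E
```

```text
bench.py
pics
scene {'fovy': 57.788035577424544, 'cx': 275.1789208809849, 'cy': 210.37130720042916, 'k1': -0.03241995123820926, 'position': array([  61.09813002, -298.51044905,  719.05481472]), 'rotation': array([ 0.84348073, -0.39643726,  0.15781246, -0.32630199])}
side {'fovy': 49.90200079990557, 'cx': 292.60955230992744, 'cy': 211.85942828061735, 'k1': -0.08617838009926056, 'position': array([1344.01390398,   50.78409704,  992.47969219]), 'rotation': array([ 0.67865661,  0.64329642, -0.24638926, -0.25472977])}
wrist {'fovy': 65.77083481105305, 'cx': 275.90057428015325, 'cy': 213.098648898, 'k1': -0.05115618060948804, 'position': array([ 68.1581885 , 577.44807307, 373.26873322]), 'rotation': array([0.78300316, 0.59933898, 0.10081368, 0.13242144])}
{'time_s': 0.15, 'joints': array([-1.34774531,  0.7069157 , -0.02758427,  1.48485777,  0.02202199,
        0.95091865, -0.07549056]), 'qd': array([ 2.08293519e-03, -7.23473679e-04, -1.76763802e-03,  7.76215578e-05,
       -4.06858035e-04,  3.91909541e-06,  1.21026736e-03]), 'joint_torque': array([ 2.23251838e-03, -8.83314800e+01,  1.23475548e+00, -2.36195773e+01,
        1.69068819e-02,  5.39544111e-03,  4.02662999e-05]), 'tool_pos': array([150.42864315, 554.77900112, 230.96859317]), 'orientation': array([ 1.31991752e-01,  9.91250735e-01, -3.97757609e-04, -2.28216541e-05]), 'contact_force': array([-0.37528201, -0.1232278 ,  0.34196647]), 'wrist_torque': array([-0.0010028 ,  0.03113027,  0.04546908]), 'finger_force': 0.0, 'gripper_width': 85.12362688134479} -18.700000000000003
```

View pics/scene0.png

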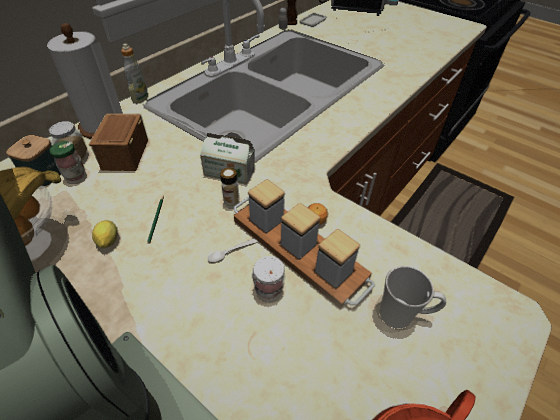

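View pics/side0.png

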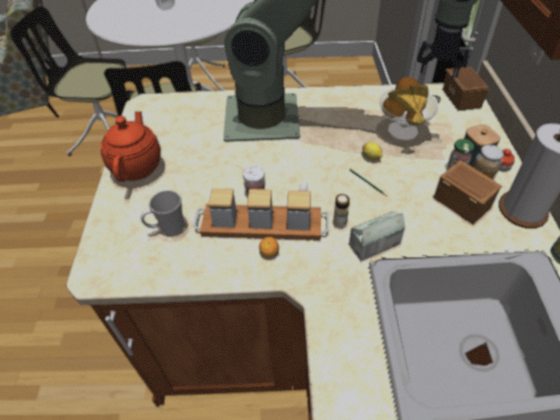

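The scene view shows the lids at about (266,190), (301,216) and (338,247), left to right. In the side view they are at about (299,199), (260,200) and (222,198). The jam jar is in front of the tray, the mandarin behind it, the spice jar and tea box past the left end, and the mug past the right end. I'll enlarge both views to get the lid corners.

```bash
python3 - <<'E'
import cv2,numpy as np
a=cv2.imread("pics/scene0.png")[170:310,225:385];b=cv2.imread("pics/side0.png")[180:245,190:330]
a=cv2.resize(a,None,fx=5,fy=5,interpolation=cv2.INTER_CUBIC)[:600];cv2.imwrite("pics/sc.png",a)
b=cv2.resize(b,None,fx=5.7,fy=5.7,interpolation=cv2.INTER_CUBIC);cv2.imwrite("pics/sd.png",b);print(a.shape,b.shape)
E
```

```text
(600, 800, 3) (370, 798, 3)
```

View pics/sc.png

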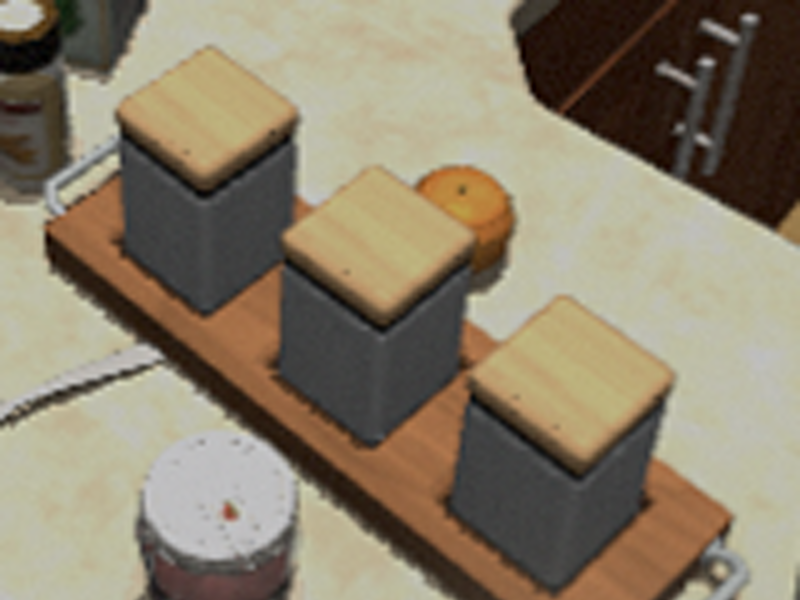

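View pics/sd.png

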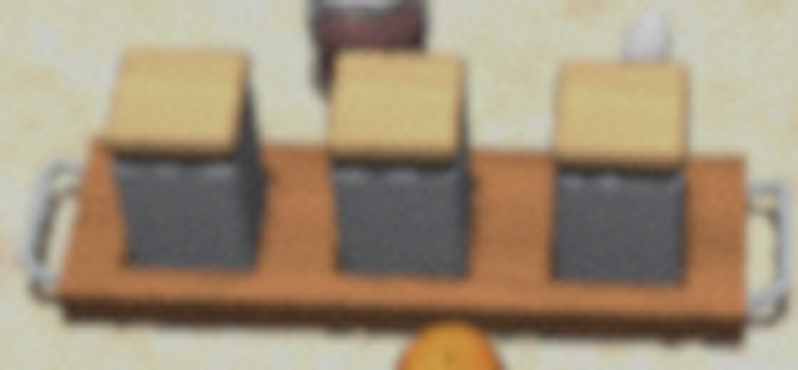

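Both enlargements show each lid's four top corners clearly. I'll triangulate those twelve.

```bash
cat > h.py <<'E'
import numpy as np
from scipy.spatial.transform import Rotation as R
from scipy.optimize import least_squares
def ray(d,p):
    f=210/np.tan(np.radians(d["fovy"]/2)); q=(np.array(p,float)-[d["cx"],d["cy"]])/f
    u=q.copy()
    for _ in range(20): u=q/(1+d["k1"]*(u@u))
    v=R.from_quat(d["rotation"]).apply([*u,1]); return d["position"],v/np.linalg.norm(v)
def tri(rays):
    A=sum(np.eye(3)-np.outer(v,v) for _,v in rays); b=sum((np.eye(3)-np.outer(v,v))@c for c,v in rays)
    X=np.linalg.solve(A,b); return X,max(np.linalg.norm(np.cross(X-c,v)) for c,v in rays)
E
python3 - <<'E'
from bench import env, cam, readout, order
from h import *
a=cam.get_image("scene");b=cam.get_image("side")
# order: ++, -+, +-, --  (x,y signs)
S=dict(L=[(210,47),(118,112),(297,113),(205,182)],M=[(377,168),(284,240),(473,243),(383,320)],R=[(563,297),(470,378),(673,378),(580,468)])
D=dict(L=[(687,160),(685,65),(556,158),(560,62)],M=[(462,155),(462,56),(330,152),(335,54)],R=[(237,148),(247,50),(110,147),(120,50)])
C=[]
for k in "LMR":
    P=[]
    for s,e in zip(S[k],D[k]):
        X,r=tri([ray(a,(np.array(s)+.5)/5-.5+[225,170]),ray(b,(np.array(e)+.5)/5.7-.5+[190,180])]);P.append(X);print(k,X.round(1),round(r,1))
    P=np.array(P);C.append(P.mean(0));ex=(P[0]-P[1]+P[2]-P[3])/2
    print("centre",C[-1].round(1),"w",np.linalg.norm(ex).round(1),np.linalg.norm((P[0]-P[2]+P[1]-P[3])/2).round(1),"yaw",np.arctan2(ex[1],ex[0]).round(3))
v=C[0]-C[2];print(np.linalg.norm(v),"tray yaw",np.arctan2(-v[0],v[1]))
E
```

```text
L [555.7 130.2 114. ] 1.0
L [495.8 133.7 114.6] 1.1
L [548.9  71.3 112.4] 0.3
L [488.8  75.3 113.6] 0.2
centre [522.3 102.6 113.7] w 60.1 59.1 yaw -0.063
M [545.1  25.8 111.6] 2.1
M [483.7  28.  114.7] 1.1
M [537.3 -33.6 110.2] 0.1
M [476.7 -31.4 113.5] 0.4
centre [510.7  -2.8 112.5] w 61.1 59.9 yaw -0.036
R [534.9 -78.5 112.2] 2.1
R [473.8 -74.9 115. ] 1.2
R [ 529.  -136.8  110.8] 0.7
R [ 467.2 -134.2  113.1] 1.3
centre [ 501.2 -106.1  112.8] w 61.6 59.1 yaw -0.049
209.78408868986133 tray yaw -0.10050924530917392
```

Lid centres: L (522,103), M (511,-3), R (501,-106). They are 209.8 mm apart (210 nominal) and about 114 mm high at the rounded edge (117 nominal). The tray yaw is -0.10. First I'll move above the left caddy, then turn so the tool's y lies along the tray's x.

Careful with the scale: shifts go in shares of 62.5 mm and turns go in units of 0.1 rad. That gives: -40 mm is -0.64, -28 mm is -0.448.

shift_gripper(
  motion={"ticks": [[-0.64, -0.448, -0.08, 0, 0, 0], [-0.64, -0.448, -0.08, 0, 0, 0], [-0.64, -0.448, -0.08, 0, 0, 0], [-0.64, -0.448, -0.08, 0, 0, 0], [-0.64, -0.448, -0.08, 0, 0, 0], [-0.64, -0.448, -0.08, 0, 0, 0], [-0.64, -0.448, -0.08, 0, 0, 0], [-0.64, -0.448, -0.08, 0, 0, 0], [-0.64, -0.448, -0.08, 0, 0, 0], [-0.64, -0.448, -0.08, 0, 0, 0], [-0.64, -0.448, -0.08, 0, 0, 0], [-0.64, -0.448, -0.08, 0, 0, 0]]},
  finger_gap=85,
)

```text
time_s: 1.75
tool_pos: [526.7, 103.6, 291.5]
orientation: [0.132, 0.991, 0.0, 0.0]
contact_force: [-0.4, 0.1, 0.6]
gripper_width: 85.3
finger_force: 0.0
```

shift_gripper(
  motion={"ticks": [[0, 0, 0, 0, 0, 1.76], [0, 0, 0, 0, 0, 1.76], [0, 0, 0, 0, 0, 1.76], [0, 0, 0, 0, 0, 1.76], [0, 0, 0, 0, 0, 1.76], [0, 0, 0, 0, 0, 1.76], [0, 0, 0, 0, 0, 1.76], [0, 0, 0, 0, 0, 1.76], [0, 0, 0, 0, 0, 0], [0, 0, 0, 0, 0, 0]]},
)

```text
time_s: 3.0
tool_pos: [525.8, 105.1, 291.3]
orientation: [0.741, 0.672, -0.0, 0.0]
contact_force: [0.7, 0.6, -0.5]
gripper_width: 85.1
finger_force: 0.0
```

```bash
cat >> h.py <<'E'
def go(env,x,y,z,yaw=-0.1):
    "shift in tool axes to TCP x,y,z with tool y at yaw"
    s=readout.read_state();T=R.from_quat(s["orientation"]);ty=np.array([np.cos(yaw),np.sin(yaw),0]);tz=np.array([0,0,-1.])
    G=R.from_matrix(np.array([np.cross(ty,tz),ty,tz]).T)
    print("t",s["time_s"],"pos",s["tool_pos"].round(1),"shift",T.inv().apply(np.array([x,y,z])-s["tool_pos"]).round(1),"rot",(T.inv()*G).as_rotvec().round(3),"F",s["contact_force"].round(2),"w",round(s["gripper_width"],1),round(s["finger_force"],1))
E
python3 - <<'E'
from bench import env, cam, readout, order
from h import *
import cv2
go(env,522.3,102.6,180)
d=cam.get_image("wrist");cv2.imwrite("pics/w1.png",d["img"][:,:,::-1])
np.save("w1.npy",[d["fovy"],d["cx"],d["cy"],d["k1"],*d["position"],*d["rotation"]])
E
```

```text
t 3.0 pos [525.8 105.1 291.3] shift [ -2.8  -3.2 111.3] rot [-0.     0.     0.002] F [ 0.7   0.61 -0.49] w 85.1 0.0
```

View pics/w1.png

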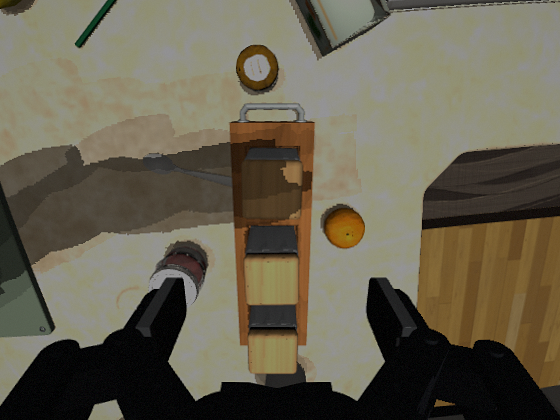

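The wrist view shows the tray square to the gripper. The lid centres are at about (273.5,190) left (in shadow), (272,280) middle and (273,353) right. I'll check these against the first measurement at z=117.

```bash
python3 - <<'E'
from bench import env, cam, readout, order
from h import *
n=np.load("w1.npy");d=dict(fovy=n[0],cx=n[1],cy=n[2],k1=n[3],position=n[4:7],rotation=n[7:])
s=cam.get_image("scene")
for p,q in [((273.5,190),(207,113)),((272,280),(378.5,243)),((273,353),(571.5,381))]:
    c,v=ray(d,p);print((c+v*(117-c[2])/v[2]).round(1),tri([(c,v),ray(s,(np.array(q)+.5)/5-.5+[225,170])]))
E
```

```text
[522.8 105.  117. ] (array([522.8570216 , 103.40056936, 111.86271042]), np.float64(0.35917675483102235))
[510.8   2.1 117. ] (array([510.79808784,  -2.4547162 , 110.22396049]), np.float64(0.6902864537201886))
[ 501.5 -100.5  117. ] (array([ 501.24635646, -106.59400677,  110.83203027]), np.float64(0.4562553983576473))
```

```bash
python3 - <<'E'
from bench import env, cam, readout, order
from h import *
a=cam.get_image("scene");b=cam.get_image("side")
print("jam top",tri([ray(a,(268.5,268)),ray(b,(254,175))]))
print("spice top",tri([ray(a,(229,173)),ray(b,(342.5,200))]))
go(env,522.5,103,150); go(env,522.5,103,76)
E
```

```text
jam top (array([386.97770229, -19.13914686,  79.74553997]), np.float64(0.1990564776592723))
spice top (array([522.77788576, 220.86806643, 102.89408338]), np.float64(0.5309333718973764))
t 3.2 pos [525.8 104.9 291.3] shift [ -2.3  -3.1 141.3] rot [ 0.    -0.    -0.001] F [-0.05  0.38  0.72] w 85.3 0.0
t 3.2 pos [525.8 104.9 291.3] shift [ -2.3  -3.1 215.3] rot [ 0.    -0.    -0.001] F [-0.05  0.38  0.72] w 85.3 0.0
```

Clearances are good: the jam jar's edge is at x≈421, the finger backs at about 454, and the spice jar is at y≈221. Descend and grip.

Converted, -3.1 mm is -0.0496, -2.3 mm is -0.0368.

shift_gripper(
  motion={"ticks": [[-0.0368, -0.0496, 0.48, 0, 0, 0], [0, 0, 0.56, 0, 0, 0], [0, 0, 0.56, 0, 0, 0], [0, 0, 0.48, 0, 0, 0], [0, 0, 0.48, 0, 0, 0], [0, 0, 0.48, 0, 0, 0], [0, 0, 0.32, 0, 0, 0], [0, 0, 0.208, 0, 0, 0], [0, 0, 0, 0, 0, 0]]},
)

```text
time_s: 4.32
tool_pos: [522.3, 102.9, 68.0]
orientation: [0.742, 0.67, -0.0, -0.0]
contact_force: [-0.6, 0.5, 0.3]
gripper_width: 85.2
finger_force: 0.0
```

shift_gripper(
  motion={"ticks": [[0, 0, 0, 0, 0, 0], [0, 0, 0, 0, 0, 0], [0, 0, 0, 0, 0, 0], [0, 0, 0, 0, 0, 0], [0, 0, 0, 0, 0, 0], [0, 0, 0, 0, 0, 0]]},
  finger_gap=50,
  squeeze=60,
)

```text
time_s: 5.08
tool_pos: [522.8, 103.1, 69.2]
orientation: [0.742, 0.67, 0.0, 0.0]
contact_force: [-1.9, -0.1, 5.5]
gripper_width: 61.5
finger_force: 64.2
```

```bash
python3 - <<'E'
from bench import env, cam, readout, order
from h import *
import cv2
go(env,522.5,103,68)
d=cam.get_image("wrist");cv2.imwrite("pics/w2.png",d["img"][:,:,::-1])
E
```

```text
t 5.075 pos [522.8 103.1  69.2] shift [-0.1 -0.2  1.2] rot [ 0.001 -0.    -0.002] F [-1.9  -0.13  5.55] w 61.5 64.2
```

View pics/w2.png

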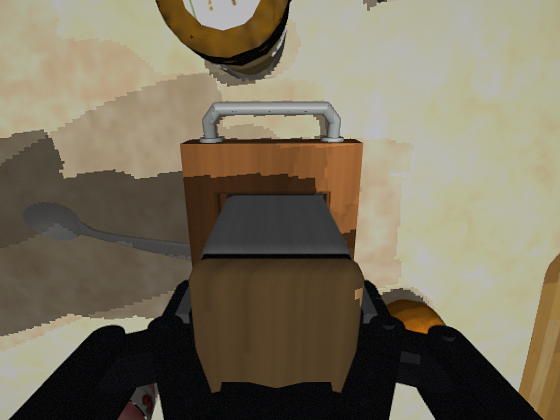

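The left caddy sits squarely between the pads (lid at columns 190–365, opening 61.5). Lift it 50 mm and weigh it.

```bash
cat > weigh.py <<'E'
from bench import env, cam, readout, order
from h import *
f=[]
for _ in range(5): cam.get_image("side"); f.append(readout.read_state()["contact_force"])
f=np.array(f);s=readout.read_state();print("F",f.mean(0).round(2),"sd",f.std(0).round(2),"w",round(s["gripper_width"],1),"tau",s["joint_torque"][[1,3]].round(2));go(env,*s["tool_pos"])
E
```

shift_gripper(
  motion={"ticks": [[0, 0, -0.048, 0, 0, 0], [0, 0, -0.112, 0, 0, 0], [0, 0, -0.16, 0, 0, 0], [0, 0, -0.16, 0, 0, 0], [0, 0, -0.16, 0, 0, 0], [0, 0, -0.112, 0, 0, 0], [0, 0, -0.048, 0, 0, 0], [0, 0, 0, 0, 0, 0], [0, 0, 0, 0, 0, 0], [0, 0, 0, 0, 0, 0], [0, 0, 0, 0, 0, 0], [0, 0, 0, 0, 0, 0]]},
)

```text
time_s: 6.62
tool_pos: [522.5, 103.0, 118.3]
orientation: [0.742, 0.67, -0.0, 0.0]
contact_force: [-0.0, 0.0, -2.0]
gripper_width: 61.4
finger_force: 65.3
```

```bash
python3 weigh.py
```

```text
F [ 0.25 -0.01 -2.25] sd [0.17 0.41 0.35] w 61.7 tau [-88.19 -15.42]
t 6.875 pos [522.5 103.  118.3] shift [0. 0. 0.] rot [ 0.     0.    -0.002] F [ 0.29  0.24 -2.46] w 61.7 65.3
```

Left weighs about 2.3 N. Set it back down gently.

Converted, 5 mm is 0.08, 2 mm is 0.032.

shift_gripper(
  motion={"ticks": [[0, 0, 0.08, 0, 0, 0], [0, 0, 0.144, 0, 0, 0], [0, 0, 0.16, 0, 0, 0], [0, 0, 0.16, 0, 0, 0], [0, 0, 0.128, 0, 0, 0], [0, 0, 0.064, 0, 0, 0], [0, 0, 0.032, 0, 0, 0], [0, 0, 0.032, 0, 0, 0], [0, 0, 0, 0, 0, 0], [0, 0, 0, 0, 0, 0]]},
)

```text
time_s: 8.12
tool_pos: [522.5, 103.1, 69.2]
orientation: [0.742, 0.67, 0.0, 0.0]
contact_force: [-5.5, -0.9, 15.2]
gripper_width: 61.4
finger_force: 66.8
```

```bash
python3 -c "
from bench import env, cam, readout, order
from h import *
go(env,522.5,103,68)"
```

```text
t 8.125 pos [522.5 103.1  69.2] shift [-0.1 -0.   1.2] rot [ 0.001 -0.    -0.002] F [-5.46 -0.9  15.2 ] w 61.4 66.8
```

Converted, -1 mm is -0.016.

shift_gripper(
  motion={"ticks": [[0, 0, -0.016, 0, 0, 0], [0, 0, 0, 0, 0, 0], [0, 0, 0, 0, 0, 0], [0, 0, 0, 0, 0, 0]]},
  finger_gap=85,
)

```text
time_s: 8.62
tool_pos: [522.5, 103.0, 69.3]
orientation: [0.742, 0.67, -0.0, 0.0]
contact_force: [-0.0, 0.7, 1.1]
gripper_width: 85.2
finger_force: 0.0
```

shift_gripper(
  motion={"ticks": [[0, 0, -0.16, 0, 0, 0], [0, 0, -0.32, 0, 0, 0], [0, 0, -0.48, 0, 0, 0], [0, 0, -0.48, 0, 0, 0], [-0.56, 0, 0, 0, 0, 0], [-0.56, 0, 0, 0, 0, 0], [-0.56, 0, 0, 0, 0, 0], [0, 0, 0, 0, 0, 0]]},
)

```text
time_s: 9.62
tool_pos: [511.6, -3.9, 160.1]
orientation: [0.743, 0.669, -0.0, 0.001]
contact_force: [-0.7, 0.7, 0.5]
gripper_width: 85.2
finger_force: 0.0
```

```bash
python3 - <<'E'
from bench import env, cam, readout, order
from h import *
import cv2
go(env,511.2,-2.2,68)
d=cam.get_image("side");cv2.imwrite("pics/s3.png",cv2.resize(d["img"][150:270,150:370,::-1],None,fx=3,fy=3))
E
```

```text
t 9.625 pos [511.6  -3.9 160.1] shift [ 1.7 -0.7 92.1] rot [ 0.001  0.001 -0.006] F [-0.75  0.72  0.51] w 85.2 0.0
```

View pics/s3.png

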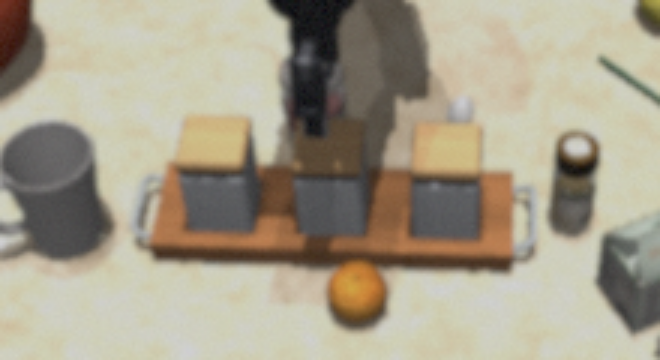

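The left caddy (crop columns 412–482) stands seated as before, and the gripper is above the middle one. Next, the middle caddy.

shift_gripper(
  motion={"ticks": [[0, 0, 0.32, 0, 0, 0], [0, 0, 0.48, 0, 0, 0], [0, 0, 0.4, 0, 0, 0], [0, 0, 0.192, 0, 0, 0], [0, 0, 0.08, 0, 0, 0], [0, 0, 0, 0, 0, 0]]},
)

```text
time_s: 10.42
tool_pos: [512.0, -1.2, 67.7]
orientation: [0.742, 0.67, 0.0, 0.0]
contact_force: [-0.2, 0.4, -0.2]
gripper_width: 85.2
finger_force: 0.0
```

shift_gripper(
  motion={"ticks": [[0, 0, 0, 0, 0, 0], [0, 0, 0, 0, 0, 0], [0, 0, 0, 0, 0, 0], [0, 0, 0, 0, 0, 0], [0, 0, 0, 0, 0, 0], [0, 0, 0, 0, 0, 0]]},
  finger_gap=50,
  squeeze=60,
)

```text
time_s: 11.18
tool_pos: [511.8, -1.3, 68.0]
orientation: [0.742, 0.67, 0.0, 0.0]
contact_force: [-2.7, 1.2, 10.0]
gripper_width: 61.3
finger_force: 63.0
```

shift_gripper(
  motion={"ticks": [[0, 0, -0.048, 0, 0, 0], [0, 0, -0.112, 0, 0, 0], [0, 0, -0.16, 0, 0, 0], [0, 0, -0.16, 0, 0, 0], [0, 0, -0.16, 0, 0, 0], [0, 0, -0.112, 0, 0, 0], [0, 0, -0.048, 0, 0, 0], [0, 0, 0, 0, 0, 0], [0, 0, 0, 0, 0, 0], [0, 0, 0, 0, 0, 0], [0, 0, 0, 0, 0, 0], [0, 0, 0, 0, 0, 0]]},
)

```text
time_s: 12.68
tool_pos: [511.8, -1.5, 117.3]
orientation: [0.742, 0.67, -0.0, 0.0]
contact_force: [-0.4, 0.1, -7.5]
gripper_width: 61.4
finger_force: 66.5
```

```bash
python3 weigh.py
```

```text
F [-0.07 -0.02 -6.29] sd [0.52 0.49 0.5 ] w 61.3 tau [-87.69 -14.69]
t 12.925 pos [511.8  -1.4 117.3] shift [0. 0. 0.] rot [-0.     0.    -0.002] F [ 0.03  0.21 -6.24] w 61.3 66.5
```

The middle weighs about 6.4 N, so it is likely the full one. Set it down, release, and go to the right caddy.

shift_gripper(
  motion={"ticks": [[0, 0, 0.08, 0, 0, 0], [0, 0, 0.144, 0, 0, 0], [0, 0, 0.16, 0, 0, 0], [0, 0, 0.16, 0, 0, 0], [0, 0, 0.128, 0, 0, 0], [0, 0, 0.064, 0, 0, 0], [0, 0, 0.032, 0, 0, 0], [0, 0, 0.032, 0, 0, 0], [0, 0, 0, 0, 0, 0], [0, 0, 0, 0, 0, 0]]},
)

```text
time_s: 14.18
tool_pos: [511.8, -1.4, 68.0]
orientation: [0.742, 0.67, 0.0, 0.0]
contact_force: [-3.6, 0.1, 8.5]
gripper_width: 61.7
finger_force: 67.9
```

shift_gripper(
  motion={"ticks": [[0, 0, -0.016, 0, 0, 0], [0, 0, 0, 0, 0, 0], [0, 0, 0, 0, 0, 0], [0, 0, 0, 0, 0, 0]]},
  finger_gap=85,
)

```text
time_s: 14.68
tool_pos: [511.8, -1.5, 68.3]
orientation: [0.742, 0.67, -0.0, 0.0]
contact_force: [0.1, -0.6, -0.4]
gripper_width: 85.0
finger_force: 0.0
```

shift_gripper(
  motion={"ticks": [[0, 0, -0.16, 0, 0, 0], [0, 0, -0.32, 0, 0, 0], [0, 0, -0.48, 0, 0, 0], [0, 0, -0.48, 0, 0, 0], [-0.56, 0, 0, 0, 0, 0], [-0.56, 0, 0, 0, 0, 0], [-0.56, 0, 0, 0, 0, 0], [0, 0, 0, 0, 0, 0], [0, 0, 0, 0, 0, 0]]},
)

```text
time_s: 15.8
tool_pos: [501.2, -105.2, 158.7]
orientation: [0.742, 0.67, 0.0, -0.0]
contact_force: [-0.0, 0.2, 0.8]
gripper_width: 84.9
finger_force: 0.0
```

```bash
python3 -c "
from bench import env, cam, readout, order
from h import *
go(env,501.3,-106.5,68)"
```

```text
t 15.8 pos [ 501.2 -105.2  158.7] shift [-1.3  0.2 90.7] rot [ 0.    -0.    -0.002] F [-0.04  0.22  0.78] w 84.9 0.0
```

Converted, 30 mm is 0.48, 25 mm is 0.4.

shift_gripper(
  motion={"ticks": [[-0.016, 0, 0.32, 0, 0, 0], [0, 0, 0.48, 0, 0, 0], [0, 0, 0.4, 0, 0, 0], [0, 0, 0.176, 0, 0, 0], [0, 0, 0.08, 0, 0, 0], [0, 0, 0, 0, 0, 0]]},
)

```text
time_s: 16.55
tool_pos: [501.2, -106.7, 67.7]
orientation: [0.742, 0.67, 0.0, 0.0]
contact_force: [-0.5, -0.0, 0.0]
gripper_width: 85.3
finger_force: 0.0
```

shift_gripper(
  motion={"ticks": [[0, 0, 0, 0, 0, 0], [0, 0, 0, 0, 0, 0], [0, 0, 0, 0, 0, 0], [0, 0, 0, 0, 0, 0], [0, 0, 0, 0, 0, 0], [0, 0, 0, 0, 0, 0]]},
  finger_gap=50,
  squeeze=60,
)

```text
time_s: 17.3
tool_pos: [501.2, -106.9, 68.1]
orientation: [0.742, 0.67, 0.0, 0.0]
contact_force: [-2.6, 0.3, 9.2]
gripper_width: 60.9
finger_force: 63.9
```

shift_gripper(
  motion={"ticks": [[0, 0, -0.048, 0, 0, 0], [0, 0, -0.112, 0, 0, 0], [0, 0, -0.16, 0, 0, 0], [0, 0, -0.16, 0, 0, 0], [0, 0, -0.16, 0, 0, 0], [0, 0, -0.112, 0, 0, 0], [0, 0, -0.048, 0, 0, 0], [0, 0, 0, 0, 0, 0], [0, 0, 0, 0, 0, 0], [0, 0, 0, 0, 0, 0], [0, 0, 0, 0, 0, 0], [0, 0, 0, 0, 0, 0]]},
)

```text
time_s: 18.8
tool_pos: [501.0, -106.9, 117.3]
orientation: [0.742, 0.67, -0.0, -0.0]
contact_force: [-1.1, 0.6, -3.4]
gripper_width: 61.5
finger_force: 66.0
```

```bash
python3 weigh.py
```

```text
F [ 0.01  0.17 -3.6 ] sd [0.73 0.5  0.38] w 61.4 tau [-86.49 -14.42]
t 19.05 pos [ 501.  -106.9  117.4] shift [0. 0. 0.] rot [ 0.     0.    -0.002] F [ 0.09 -0.04 -3.26] w 61.4 66.0
```

The right one weighs about 3.6 N, so the middle caddy (about 6.4 N) is the heaviest. Set the right one down and return to the middle.

Converted, 10 mm is 0.16, 9 mm is 0.144.

shift_gripper(
  motion={"ticks": [[0, 0, 0.08, 0, 0, 0], [0, 0, 0.144, 0, 0, 0], [0, 0, 0.16, 0, 0, 0], [0, 0, 0.16, 0, 0, 0], [0, 0, 0.128, 0, 0, 0], [0, 0, 0.064, 0, 0, 0], [0, 0, 0.032, 0, 0, 0], [0, 0, 0.032, 0, 0, 0], [0, 0, 0, 0, 0, 0], [0, 0, 0, 0, 0, 0]]},
)

```text
time_s: 20.3
tool_pos: [501.1, -106.9, 68.1]
orientation: [0.742, 0.67, 0.0, 0.0]
contact_force: [-4.0, 0.5, 10.5]
gripper_width: 61.2
finger_force: 67.3
```

shift_gripper(
  motion={"ticks": [[0, 0, -0.016, 0, 0, 0], [0, 0, 0, 0, 0, 0], [0, 0, 0, 0, 0, 0], [0, 0, 0, 0, 0, 0]]},
  finger_gap=85,
)

```text
time_s: 20.8
tool_pos: [501.0, -106.9, 68.3]
orientation: [0.742, 0.67, -0.0, 0.0]
contact_force: [-0.8, -0.5, 1.0]
gripper_width: 85.0
finger_force: 0.0
```

shift_gripper(
  motion={"ticks": [[0, 0, -0.16, 0, 0, 0], [0, 0, -0.32, 0, 0, 0], [0, 0, -0.48, 0, 0, 0], [0, 0, -0.48, 0, 0, 0], [0.56, 0, 0, 0, 0, 0], [0.56, 0, 0, 0, 0, 0], [0.56, 0, 0, 0, 0, 0], [0, 0, 0, 0, 0, 0], [0, 0, 0, 0, 0, 0]]},
)

```text
time_s: 21.92
tool_pos: [511.7, -3.1, 158.7]
orientation: [0.742, 0.67, -0.0, 0.0]
contact_force: [0.1, 0.2, -1.2]
gripper_width: 85.1
finger_force: 0.0
```

```bash
python3 -c "
from bench import env, cam, readout, order
from h import *
go(env,511.6,-1.6,68)"
```

```text
t 21.925 pos [511.7  -3.1 158.7] shift [ 1.5 -0.2 90.7] rot [ 0.     0.001 -0.002] F [ 0.11  0.17 -1.2 ] w 85.1 0.0
```

Grip it and lift 160 mm, which puts the underside at about 174 mm.

shift_gripper(
  motion={"ticks": [[0.024, 0, 0.32, 0, 0, 0], [0, 0, 0.48, 0, 0, 0], [0, 0, 0.4, 0, 0, 0], [0, 0, 0.176, 0, 0, 0], [0, 0, 0.08, 0, 0, 0], [0, 0, 0, 0, 0, 0]]},
)

```text
time_s: 22.68
tool_pos: [512.0, -1.2, 67.7]
orientation: [0.742, 0.67, 0.0, 0.0]
contact_force: [0.2, 0.4, 0.3]
gripper_width: 84.8
finger_force: 0.0
```

shift_gripper(
  motion={"ticks": [[0, 0, 0, 0, 0, 0], [0, 0, 0, 0, 0, 0], [0, 0, 0, 0, 0, 0], [0, 0, 0, 0, 0, 0], [0, 0, 0, 0, 0, 0], [0, 0, 0, 0, 0, 0]]},
  finger_gap=50,
  squeeze=60,
)

```text
time_s: 23.42
tool_pos: [511.9, -0.9, 68.0]
orientation: [0.742, 0.67, 0.0, 0.0]
contact_force: [-3.4, 0.2, 8.9]
gripper_width: 61.2
finger_force: 63.7
```

shift_gripper(
  motion={"ticks": [[0, 0, -0.048, 0, 0, 0], [0, 0, -0.112, 0, 0, 0], [0, 0, -0.24, 0, 0, 0], [0, 0, -0.32, 0, 0, 0], [0, 0, -0.4, 0, 0, 0], [0, 0, -0.4, 0, 0, 0], [0, 0, -0.4, 0, 0, 0], [0, 0, -0.32, 0, 0, 0], [0, 0, -0.208, 0, 0, 0], [0, 0, -0.112, 0, 0, 0], [0, 0, 0, 0, 0, 0], [0, 0, 0, 0, 0, 0]]},
)

```text
time_s: 24.92
tool_pos: [511.6, -0.9, 226.8]
orientation: [0.742, 0.67, -0.0, -0.0]
contact_force: [-0.3, 0.1, -6.2]
gripper_width: 61.4
finger_force: 67.1
```

shift_gripper(
  motion={"ticks": [[0, 0, 0, 0, 0, 0], [0, 0, 0, 0, 0, 0], [0, 0, 0, 0, 0, 0], [0, 0, 0, 0, 0, 0]]},
)

```text
time_s: 25.42
tool_pos: [511.8, -0.9, 227.3]
orientation: [0.742, 0.67, -0.0, 0.0]
contact_force: [-0.3, -0.2, -6.2]
gripper_width: 61.4
finger_force: 67.1
```

```bash
python3 weigh.py; python3 - <<'E'
from bench import env, cam, readout, order
import cv2
d=cam.get_image("side");a=cv2.resize(d["img"][130:270,150:370,::-1],None,fx=2.9,fy=2.9)
cv2.imwrite("pics/s4.png",a)
E
```

```text
F [ 0.07  0.16 -6.42] sd [0.34 0.3  0.77] w 61.1 tau [-81.24 -21.86]
t 25.675 pos [511.8  -0.9 227.3] shift [0. 0. 0.] rot [-0.     0.    -0.002] F [ 0.13 -0.04 -7.08] w 61.1 67.1
```

View pics/s4.png

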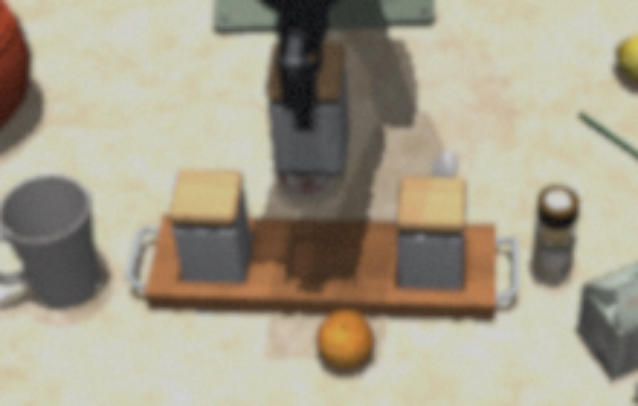

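The middle caddy is held upright (crop columns 270–347, bottom at row 175), well above the tray. The other two stand seated and the bystanders haven't moved.

```bash
python3 -c "
from bench import env, cam, readout, order
print(order.job_done())"
```

```text
the job is handed in; nothing more can be done
None
```

The heaviest caddy is the middle one, at about 6.4 N against 2.3 N (left) and 3.6 N (right); I handed the job in with it held upright and still about 170 mm above the worktop, the other two back in their wells, but no verdict came back.

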